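# Unlock the ratchet clamp and run its pad down on the bearing race

## Robot

A 6-joint arm with a two-finger parallel gripper is mounted at the origin on the work surface. World frame = base frame: x ahead of the robot, y to its left, z up, the work surface at z = 0. Lengths are in m, angles in rad, forces in N, time in s.
With the tool pointing down it reaches from about 0.3 to 0.775 m from the base axis. Payload 14.6 kg.
Tool frame: the origin (TCP) lies at the centre of the arm's flange, where the gripper is bolted on; the fingertips stand 199 mm ahead of it and the grasp point (between the pads) lies ctrl.tcp_to_grasp ahead of it (ctrl.tcp_to_grasp is the distance from the TCP to the grasp point, in m); z points along the fingers, y is the line along which they close (so a half turn about z gives the same grasp; the last joint's range is limited). The gripper opens to 94 mm and grips with 3 to 60 N. Pads are 16 mm wide; open, the fingers measure 119 mm over their backs; the gripper's body (75 mm by 177 mm) begins 78 mm behind the grasp point.
Start: joints at [-1.327, 0.3, 1.521, -0, 1.321, -0.067], TCP at [0.168, -0.524, 0.405] pointing down, gripper open.
Joint ranges: [-3.03, 3.03], [-0.79, 2.21], [0.23, 2.52], [-1.04, 4.18], [0, 3.07], [-2.55, 2.55]. Speed limits (rad/s): [2.22, 2.22, 2.57, 3.14, 3.14, 3.14].

## Interface

Orientations are given as [roll, pitch, yaw] about the fixed x, y, z axes, in that order (R = Rz(yaw) Ry(pitch) Rx(roll)).
In Python, from station import ctrl gives the robot as it stands. The module is installed in compiled form; this text tells all that it offers.
- The arm moves only by the shell command python3 -m jog 'ROWS' [OPENING] [FORCE]. ROWS is JSON, a list of rows, each a list of 6 numbers: the shift along the tool's x, y, z in cm, then the turn, a rotation vector about the tool's x, y, z in rad. In form: [[tx, ty, tz, ax, ay, az], ...]. A call has 1 to 8 rows; each row is the pose to reach, as a shift and turn from the pose commanded when the call began, along the tool's axes at that moment; what a row does not reach only later rows make up. A row lasts 1/10 s, in which the tool goes at most 50 mm and 8.59 degrees, less where a joint would pass 70% of its speed; a pose out of reach is approached as far as the arm can. A call with a gripper value outside its range is refused whole. OPENING is the opening in per cent of the stroke, from 0 (shut) to 100 (fully open), set as the call begins (- or left out, the last holds). The fingers move at their own pace and stop on an object; FORCE is the grip in N (left out, the last holds). Time passes only in rows, so rows that repeat a pose let the fingers close. It gives the time, the measured TCP pose, the force, the opening and the grip force at its end, in the units of the state.
- ctrl.get_obs(): the state, without advancing time (a new reading comes with each control period).
- ctrl.camera(name): name is "scene" or "top" or "wrist"; returns a dict with "img" (480x640x3 uint8, blue, green, red), "intrinsics" (3x3 intrinsics, pixels), "k1" (the pictures are not rectified: a ray, as slopes to the right and down, at radius r is drawn at 1 + k1 r^2 times it, then the intrinsics apply), "R" (3x3) and "t" (3): a world point X has camera coordinates R X + t. Camera axes: x right, y down, z forward; pixel columns grow to the right and rows downward; lengths in m; the calibration is good to about 2 mm. A picture is of the moment at which its call begins. There is no depth.
- ctrl.hand_in(): hands the job in; it is judged then, once.
The state is a dict: "time_s": time; "qpos": joint angles; "joint_vel": joint speeds; "tau": joint torques, N m; "ee_pos": TCP position; "eef_rot": TCP orientation; "force": force on the tool from outside, world axes, zero at the start; "moment": the same for the moment, N m; "grip_width": finger opening in m; "grip_force": force on a finger pad.
Only numpy, scipy, OpenCV 4.12 (cv2) and the standard library are available. Lean on these libraries where they do the work, as an engineer would, in place of code of your own. Each camera call takes 0.05 s, during which the arm holds its last target. There are 200 camera calls.

## Task

Clamp the bearing race: slide the safety catch fully aside, press the release button it covered all the way in, then work the ratchet lever back and forth until the pressure pad is screwed down tight on the race and the lever will drive no further. Then let go, leaving the catch open and the canister, oil cup, scraper and puller undisturbed.

Things in the scene. Friction and masses are not known exactly. Their poses are not given: they have to be found in the camera images.
- press: Black bridge clamp bolted to the bench, sole plate 150 x 270 mm. Origin: on the bench, on the vertical spindle axis; z up; offsets below are in its own x, y, z. The race (62 mm ring) stands under the bridge on this axis, top at z 46 mm. Bridge top z 105; above it the round ratchet head (radius 32, top z 128), the lever, and at +y the lock. Stop bolts at (-52, +-54) mm, tops z 127, limit the lever.
- race_top (a point): Centre of the top face of the steel bearing race, 46 mm above the bench.
- pad (a point): Centre of the underside of the round steel pressure pad (54 mm across) on the spindle; it stands 5 to 9 mm above the race at the start and rests on the race at the end. Steep thread: 3.2 mm down per rad.
- screw (a joint): Turn of ratchet wheel and spindle, rad, growing clockwise from above as the pad goes down: starts at 0 to 1.1, the pad bears on the race at 2.7, hard stop at 2.75. Only the lever turns it: it is driven clockwise and stays put while the lever swings back. 0.3 N m of friction.
- lever (a joint): Swing of the ratchet lever, rad, clockwise from above: 0 parked (locked until the button is in), 1.2 the other stop. Growing drives; going back is free; stays where left. 20 teeth (0.314 rad): up to that much of a driving stroke is idle, so use long swings. At value q the knob is at (-115 cos(q-0.6), +115 sin(q-0.6)) mm from the spindle axis in the press's x, y: it drives towards +y.
- lever_knob (a point): Centre of the upright turned wooden knob on the end of the lever: 22 mm diameter, 46 mm tall, spinning freely on its own vertical axis, centre 150 mm above the bench (top 173, lever bar top 125), 115 mm from the spindle axis. A few newtons at the knob drive the ratchet.
- catch (a joint): Travel of the safety catch in m: 0 to 0.01 at the start (button covered), 0.056 fully open; slides in the press's +y direction. About 1.5 N of friction, stays where it is left.
- catch_tab (a point): Centre of the upright steel tab of the catch: 24 mm along the press's x, 12 mm along y, 24 mm tall (z 132 to 156 mm). It stands on the shutter, a 46 x 40 x 3 mm plate with its top at z 132, whose centre is 13 mm on the -y side of the tab.
- release (a joint): Travel of the release button in m: 0 out, 0.010 fully in. Pressed straight down with about 3 N; it stays in. Out, its pin blocks the lever.
- button_top (a point): Centre of the top of the round steel release button, 22 mm diameter, 128 mm above the bench when out, under the shutter at the start, at (13.5, 112) from the spindle axis between two low rails (tops at z 120 mm, 19 mm either side of it in the press's x).
- canister: Bystander: blue enamelled tin canister, 76 mm diameter, 106 mm tall, loose; origin under its centre.
- oil_cup: Bystander: brass lubricator cup, 48 mm diameter, 68 mm tall, loose; origin under its centre.
- scraper: Bystander: scraper with boxwood handle lying on the bench, 205 mm long along its x, loose; origin under its middle.
- puller: Bystander: orange two-jaw bearing puller lying on the bench, 110 x 160 mm, 20 mm tall, loose; origin under its crossbar, jaws to its +y.

How it is judged:
On the way, in this order (a step that is already met when the one before it is completed fails the run):
1. the catch is slid open, the button still out (value of joint catch above 0.045 m and value of joint release below 0.002 m), for 0.1 s.
2. the release button is in, before the ratchet is driven home (value of joint release above 0.008 m and value of joint screw below 1.3 rad), for 0.1 s.
3. the pad is screwed down on the race (value of joint screw above 2.6 rad), for 0.2 s.
At the end, for the whole second after the job is handed in: The pad is down tight on the race (screw past 2.6 rad, within 0.4 mm of bearing on it), the release button is in (past 8 mm), the catch is open (past 40 mm) and the lever is at rest, at any angle (value of joint screw above 2.6 rad and value of joint release above 0.008 m and value of joint catch above 0.04 m and velocity of joint lever between -0.1 and 0.1 rad/s); the robot touches nothing.
It fails at once if a bystander is pushed by more than 30 mm or tipped over (distance of any of canister, oil_cup, scraper, puller from where it was at the start of the episode above 0.03 m or angle between any of canister, oil_cup's own z axis and vertical above 0.6 rad).
It also fails if it takes over 67 s, if anything falls off the work surface, if the arm or the gripper's body presses on something with over 40 N, if the wrist force passes 120 N, or if a joint passes its speed limit or range.

## Working session

There is one attempt and no reset: what is moved stays moved. The work goes in short steps, Python scripts to look and compute and a shell command to move; the robot and the scene stay as the last step left them, time stands still between calls to the robot, and variables do not carry over. Pictures are saved under pics/ and viewed, at most 10 in all, crops included, and the job is handed in when it is done.

```bash
mkdir -p pics; cat > h.py <<'E'
import numpy as np, cv2
from station import ctrl
def ray(c,u,v):
    K=np.array(c["intrinsics"]);k=c["k1"]
    d=np.array([(u-K[0,2])/K[0,0],(v-K[1,2])/K[1,1]]);s=d.copy()
    for _ in range(30): s=d/(1+k*(s@s))
    R=np.array(c["R"]);t=np.array(c["t"])
    return -R.T@t, R.T@np.array([s[0],s[1],1])
def onz(c,u,v,z):
    o,d=ray(c,u,v); return o+d*(z-o[2])/d[2]
def proj(c,X):
    x=np.array(c["R"])@np.array(X)+np.array(c["t"]);s=x[:2]/x[2];s=s*(1+c["k1"]*(s@s))
    K=np.array(c["intrinsics"]);return np.array([K[0,0]*s[0]+K[0,2],K[1,1]*s[1]+K[1,2]])
E
python3 - <<'E'
from h import *
import pickle
for n in("scene","top"):
    c=ctrl.camera(n);cv2.imwrite(f"pics/{n}0.png",c["img"]);pickle.dump(c,open(n+"0.pkl","wb"))
    print(n,c["intrinsics"],c["k1"],-np.array(c["R"]).T@c["t"])
o=ctrl.get_obs();print(o,ctrl.tcp_to_grasp)
E
```

```text
scene [[462.73289637   0.         326.0340616 ]
 [  0.         462.73289637 236.86925567]
 [  0.           0.           1.        ]] 0.015939084621796412 [ 1.16745893 -0.10578026  0.84016708]
top [[581.96306401   0.         321.2391518 ]
 [  0.         581.96306401 243.90563075]
 [  0.           0.           1.        ]] -0.11248910572630227 [0.4072573  0.00198325 1.28210822]
{'time_s': 0.1, 'qpos': array([-1.32659315e+00,  3.00416100e-01,  1.52147960e+00, -7.44726878e-06,
        1.32067114e+00, -6.66085708e-02]), 'joint_vel': array([ 0.00026359, -0.00063676, -0.00221334,  0.00111646, -0.00112169,
       -0.00087301]), 'tau': array([ 1.32343015e-03, -5.32643795e+01, -3.53281581e+01,  7.09410198e-02,
        2.34385132e-02, -6.11561882e-05]), 'ee_pos': array([ 0.16819519, -0.52363188,  0.40415933]), 'eef_rot': array([-3.14062015e+00, -5.76434316e-05,  3.10813564e-01]), 'force': array([ 0.27787004,  0.91692611, -0.41992228]), 'moment': array([-0.02238211,  0.0168495 ,  0.03441021]), 'grip_force': 0.0, 'grip_width': 0.09386468595607501} 0.1804
```

View pics/scene0.png

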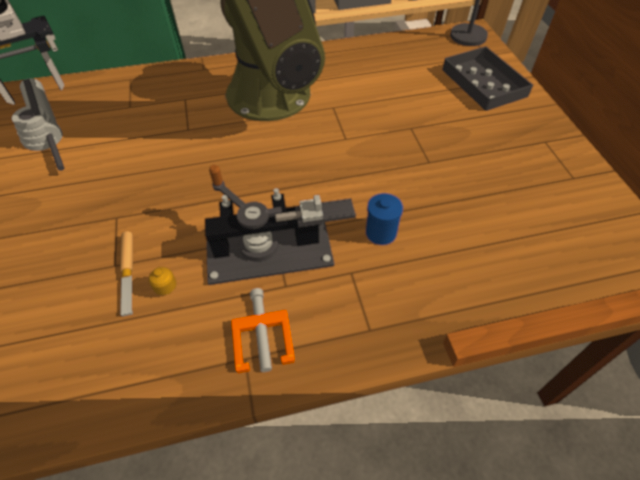

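View pics/top0.png

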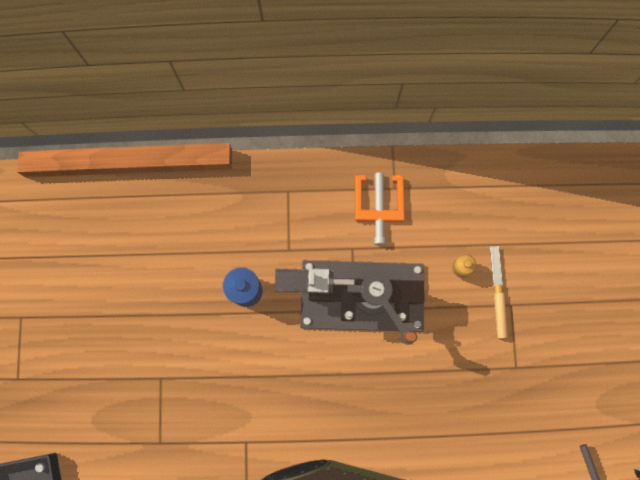

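The scene view shows the press with its lever knob at (216,175) and tab at (316,205). In the top view the head is at (377,289), the knob at (410,337), the tab and shutter near (318,282), and the canister at (242,287).

```bash
python3 - <<'E'
from h import *
import pickle
c=pickle.load(open("top0.pkl","rb"));a=cv2.resize(c["img"][245:350,265:435],None,fx=4.7,fy=4.7,interpolation=cv2.INTER_CUBIC)
cv2.imwrite("pics/topcrop.png",a)
for n,u,v,z in [("head",377,289,.128),("knobtop",410,337,.173),("tab",319,277,.156),("can",242,285,.106)]: print(n,onz(c,u,v,z))
p=[onz(c,u,v,.003) for u,v in [(309,267),(418,269),(307,321),(418,324)]];print(p,np.mean(p,0))
E
```

```text
head [ 0.55264804 -0.11064075  0.128     ]
knobtop [ 0.45356658 -0.16469083  0.173     ]
tab [0.57605928 0.00436848 0.156     ]
can [0.57146037 0.16199928 0.106     ]
[array([0.62212414, 0.02633328, 0.003     ]), array([ 0.61041112, -0.21662652,  0.003     ]), array([0.50241835, 0.03365996, 0.003     ]), array([ 0.48835682, -0.20940383,  0.003     ])] [ 0.55582761 -0.09150928  0.003     ]
```

View pics/topcrop.png

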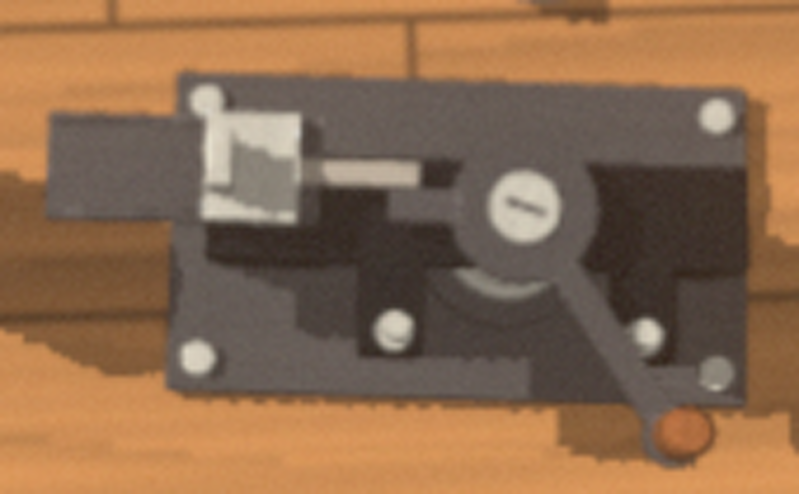

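```bash
python3 - <<'E'
from h import *
import pickle
c=pickle.load(open("scene0.pkl","rb"));a=cv2.resize(c["img"][160:285,195:365],None,fx=4.7,fy=4.7,interpolation=cv2.INTER_CUBIC)
cv2.imwrite("pics/scenecrop.png",a)
E
```

```text
(no output)
```

View pics/scenecrop.png

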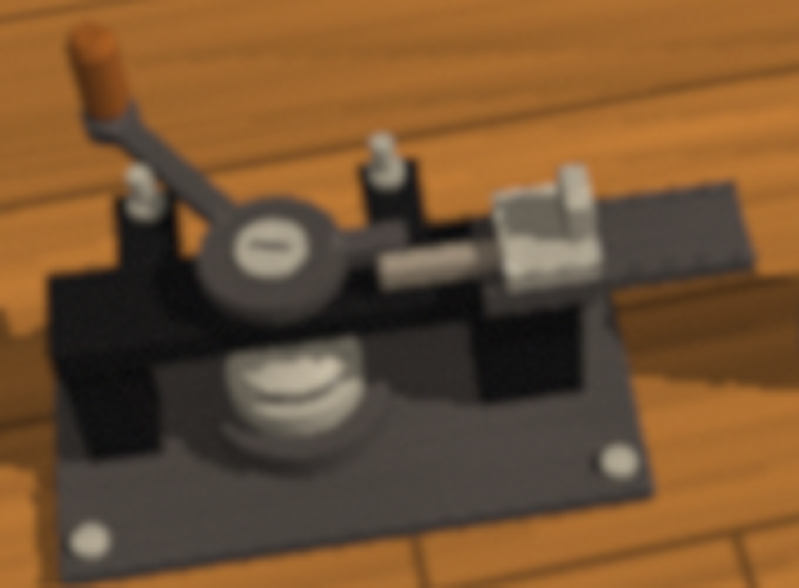

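The scene crop shows the knob top at (93,36), cap at (271,247), tab top at (574,172), stop bolts at (382,142) and (142,175), and front screws at (91,541) and (619,461), all in crop pixels.

```bash
python3 - <<'E'
from h import *
import pickle
T=pickle.load(open("top0.pkl","rb"));S=pickle.load(open("scene0.pkl","rb"))
f=lambda p,o:((p[0]+.5)/4.7-.5+o[0],(p[1]+.5)/4.7-.5+o[1])
for n,a,b in [("knobtop",(684,430),(93,36)),("cap",(523,206),(271,247)),("tabtop",(217,148),(574,172)),
 ("bolt+",(394,325),(382,142)),("bolt-",(648,333),(142,175)),("scrL",(207,99),(619,461)),("scrR",(717,116),(91,541))]:
    o1,d1=ray(T,*f(a,(265,245)));o2,d2=ray(S,*f(b,(195,160)))
    k=np.linalg.lstsq(np.c_[d1,-d2],o2-o1,rcond=None)[0];A=o1+k[0]*d1;B=o2+k[1]*d2
    print(n,((A+B)/2).round(4),"gap",(np.linalg.norm(A-B)*1e3).round(1))
for p in [(203,113),(300,113),(203,222),(300,222)]: print("shutter",onz(T,*f(p,(265,245)),.132).round(4))
E
```

```text
knobtop [ 0.4552 -0.1668  0.1734] gap 3.6
cap [ 0.5535 -0.1097  0.1297] gap 2.9
tabtop [0.5762 0.0184 0.168 ] gap 3.5
bolt+ [ 0.5047 -0.0533  0.1294] gap 3.1
bolt- [ 0.4982 -0.1594  0.1286] gap 1.4
scrL [0.6222 0.0255 0.0191] gap 2.4
scrR [ 0.6075 -0.2132  0.0178] gap 1.9
shutter [0.5972 0.0264 0.132 ]
shutter [ 0.596  -0.0149  0.132 ]
shutter [0.5505 0.0275 0.132 ]
shutter [ 0.5493 -0.0135  0.132 ]
```

```bash
cat >> h.py <<'E'
from scipy.spatial.transform import Rotation as Ro
O=np.array([.5535,-.1097]);YAW=-.058
ex=np.array([np.cos(YAW),np.sin(YAW)]);ey=np.array([-ex[1],ex[0]])
def go(px,py,tipz):
    "tool delta (cm, rad) to press-frame px,py (m) with fingertips at tipz; and where we are"
    o=ctrl.get_obs();p=np.array(o["ee_pos"]);R=Ro.from_euler("xyz",o["eef_rot"])
    w=np.r_[O+px*ex+py*ey,tipz+.199]
    G=Ro.from_euler("xyz",[np.pi,0,YAW])
    r=p[:2]-O
    print("delta",(R.inv().apply(w-p)*100).round(2),(R.inv()*G).as_rotvec().round(3),"| now press",(r@ex).round(4),(r@ey).round(4),"tip",(p[2]-.199).round(4),"F",np.round(o["force"],1),"t",o["time_s"],o["grip_width"])
E
R='[54.3,-36.8,0,0,0,0.369]'
python3 -m jog '[[54.3,-36.8,0,0,0,0.369],[54.3,-36.8,0,0,0,0.369],[54.3,-36.8,0,0,0,0.369],[54.3,-36.8,0,0,0,0.369],[54.3,-36.8,0,0,0,0.369],[54.3,-36.8,0,0,0,0.369],[54.3,-36.8,0,0,0,0.369],[54.3,-36.8,0,0,0,0.369]]' 0 20
python3 -c "
from h import *
go(.0135,.103,.205)"
```

```text
time_s: 0.9
ee_pos: [0.4131, -0.2102, 0.4047]
eef_rot: [3.142, -0.0, -0.058]
force: [1.3, -0.8, -0.5]
grip_width: 0.0333
grip_force: 0.0
delta [ 14.77 -21.15   0.07] [ 0. -0. -0.] | now press -0.1343 -0.1084 tip 0.2057 F [ 1.3 -0.8 -0.5] t 0.9 0.03327125135033604
```

```bash
python3 -m jog '[[14.8,-21.1,0,0,0,0],[14.8,-21.1,0,0,0,0],[14.8,-21.1,0,0,0,0],[14.8,-21.1,0,0,0,0],[14.8,-21.1,0,0,0,0],[14.8,-21.1,0,0,0,0],[14.8,-21.1,0,0,0,0],[14.8,-21.1,0,0,0,0]]'
python3 - <<'E'
from h import *
go(.0135,.103,.138)
c=ctrl.camera("wrist");cv2.imwrite("pics/w1.png",c["img"])
E
```

```text
time_s: 1.7
ee_pos: [0.5719, -0.0108, 0.4044]
eef_rot: [3.141, 0.001, -0.059]
force: [-0.8, -0.5, 0.0]
grip_width: 0.0006
grip_force: 0.0
delta [ 0.09 -0.32  6.74] [ 0.     0.001 -0.001] | now press 0.0127 0.0998 tip 0.2054 F [-0.8 -0.5  0. ] t 1.7 0.0006158436145043987
```

View pics/w1.png

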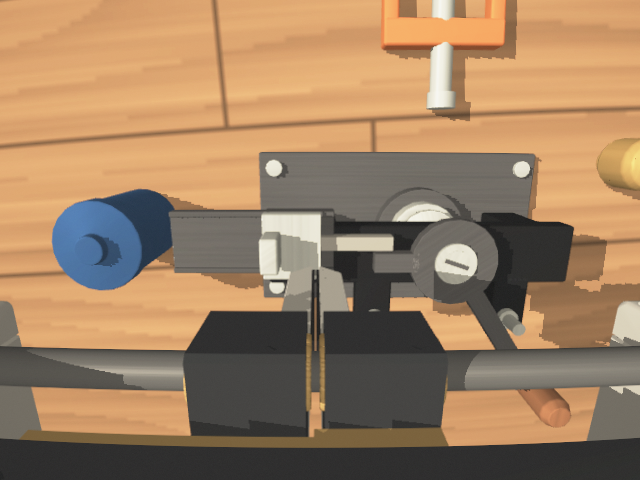

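The wrist view shows the closed fingers on the -y side of the tab at (268,252), clear to descend.

```bash
python3 -m jog '[[0.1,0,4,0,0,0],[0.1,0,6.6,0,0,0],[0.1,0,6.6,0,0,0],[0.1,-1.5,6.6,0,0,0],[0.1,-2.5,6.6,0,0,0],[0.1,-3.5,6.6,0,0,0],[0.1,-4.5,6.6,0,0,0],[0.1,-5.5,6.6,0,0,0]]'
python3 -c "
from h import *
go(.0135,.163,.138)"
```

```text
time_s: 2.55
ee_pos: [0.5766, 0.0459, 0.3394]
eef_rot: [-3.142, -0.001, -0.058]
force: [0.2, -2.6, 2.4]
grip_width: 0.0005
grip_force: 0.9
delta [-0.06 -0.63  0.24] [-0.    -0.001  0.   ] | now press 0.0141 0.1567 tip 0.1404 F [ 0.2 -2.6  2.4] t 2.55 0.0004822074876064411
```

Pushing in contact (−2.6 N); continue to the end stop.

```bash
python3 -m jog '[[0,-0.4,0,0,0,0],[0,-0.8,0,0,0,0],[0,-1.0,0,0,0,0],[0,-1.0,0,0,0,0]]'
python3 - <<'E'
from h import *
go(.0135,.112,.17)
c=ctrl.camera("top");cv2.imwrite("pics/t2.png",cv2.resize(c["img"][245:350,265:435],None,fx=4.7,fy=4.7,interpolation=cv2.INTER_CUBIC))
print(proj(c,np.r_[O+.013*ex+.181*ey,.156]))
E
```

```text
time_s: 2.95
ee_pos: [0.5772, 0.0527, 0.3389]
eef_rot: [3.136, 0.0, -0.059]
force: [-3.2, -23.5, 5.0]
grip_width: 0.0007
grip_force: 11.7
delta [-0.07  5.17 -2.98] [ 0.005  0.    -0.001] | now press 0.0142 0.1635 tip 0.1399 F [ -3.2 -23.5   5. ] t 2.95 0.0006680856247608406
[285.30612314 277.48752224]
```

End stop reached (23 N). Back off and go over the button.

```bash
python3 -m jog '[[0,0.8,0,0,0,0],[0,1.2,-2,0,0,0],[-0.05,3,-2,0,0,0],[-0.05,5.1,-2,0,0,0],[-0.05,5.1,-2,0,0,0],[-0.05,5.1,-2,0,0,0]]'
python3 - <<'E'
from h import *
go(.0135,.112,.118)
c=ctrl.camera("top");b=ctrl.camera("wrist")["img"]
a=cv2.resize(c["img"][245:350,265:435],None,fx=2.4,fy=2.4,interpolation=cv2.INTER_CUBIC)
b=b[120:420,140:548];cv2.imwrite("pics/t2.png",np.vstack([a,b]))
E
```

```text
time_s: 3.6
ee_pos: [0.5737, 0.0041, 0.3585]
eef_rot: [-3.141, 0.0, -0.059]
force: [0.2, 0.7, -0.3]
grip_width: 0.001
grip_force: 0.0
delta [-0.    0.28  4.15] [-0.     0.    -0.001] | now press 0.0136 0.1148 tip 0.1595 F [ 0.2  0.7 -0.3] t 3.6 0.0009566357508886694
```

View pics/t2.png

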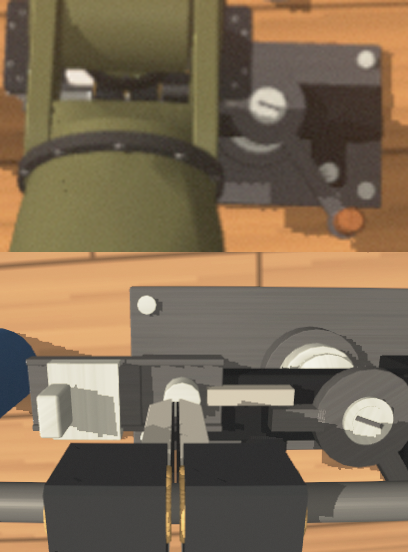

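The wrist view shows the catch open, with the button exposed at about (182,390) directly under the fingertips. Press it.

```bash
python3 -m jog '[[0,0.2,1.5,0,0,0],[0,0.2,2.8,0,0,0],[0,0.2,3.3,0,0,0],[0,0.2,3.7,0,0,0],[0,0.2,4.1,0,0,0],[0,0.2,4.3,0,0,0],[0,0.2,4.3,0,0,0]]'
python3 -c "
from h import *
go(.0135,.112,.118)"
```

```text
time_s: 4.4
ee_pos: [0.5736, 0.0022, 0.3173]
eef_rot: [-3.141, -0.001, -0.058]
force: [-7.0, 1.5, 16.2]
grip_width: 0.0005
grip_force: 7.6
delta [-0.01  0.08  0.03] [-0.    -0.001 -0.   ] | now press 0.0136 0.1128 tip 0.1183 F [-7.   1.5 16.2] t 4.4 0.00046757995894160763
```

```bash
python3 -m jog '[[0,0,-4,0,0,0],[0,0,-8.2,0,0,0],[-10.8,17.8,-8.2,0,0,0],[-10.8,17.8,-8.2,0,0,0],[-10.8,17.8,-8.2,0,0,0],[-10.8,17.8,-8.2,0,0,0],[-10.8,17.8,-8.2,0,0,0],[-10.8,17.8,-8.2,0,0,0]]' 55 10
python3 - <<'E'
from h import *
go(-.0949,-.0649,.134)
b=ctrl.camera("wrist")["img"];cv2.imwrite("pics/w3.png",b)
E
```

```text
time_s: 5.2
ee_pos: [0.4549, -0.1704, 0.398]
eef_rot: [3.141, -0.001, -0.061]
force: [0.3, 0.1, 0.3]
grip_width: 0.0516
grip_force: 0.0
delta [-0.01 -0.14  6.5 ] [ 0.    -0.001 -0.003] | now press -0.0949 -0.0663 tip 0.199 F [0.3 0.1 0.3] t 5.2 0.05164258915187818
```

View pics/w3.png

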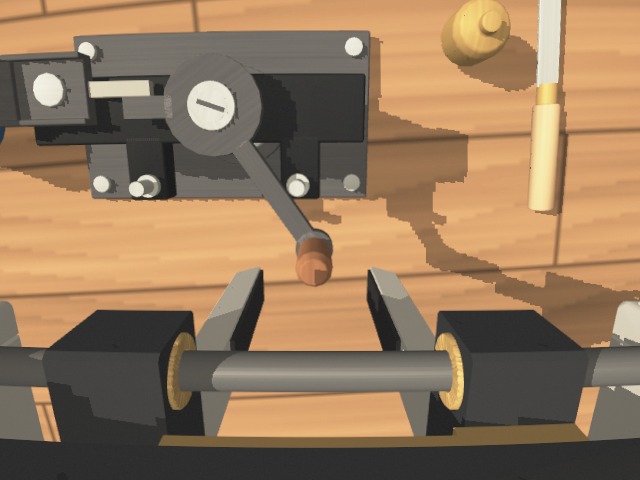

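Knob at (314,265) is centred between the fingers. Descend, then grip.

```bash
python3 -m jog '[[0,-0.1,3,0,0,0],[0,-0.1,6.3,0,0,0],[0,-0.1,6.3,0,0,0]]'
python3 -m jog '[[0,0,0,0,0,0],[0,0,0,0,0,0],[0,0,0,0,0,0],[0,0,0,0,0,0]]' 0 12
python3 - <<'E'
from h import *
go(-.0949,-.0649,.134)
a=np.array([-.0949,-.0649])
for q in np.arange(.15,1.21,.15): print(q,(np.array([-.115*np.cos(q-.6),.115*np.sin(q-.6)])-a)*100*[1,-1])
E
```

```text
time_s: 5.55
ee_pos: [0.4557, -0.167, 0.3313]
eef_rot: [-3.139, 0.006, -0.056]
force: [0.2, -0.6, 0.6]
grip_width: 0.0516
grip_force: 0.0
time_s: 5.95
ee_pos: [0.4556, -0.1684, 0.3356]
eef_rot: [3.141, -0.001, -0.058]
force: [-0.1, -1.0, 0.7]
grip_width: 0.0229
grip_force: 0.5
delta [-0.06  0.06  0.26] [ 0.001 -0.001 -0.   ] | now press -0.0943 -0.0643 tip 0.1366 F [-0.1 -1.   0.7] t 5.95 0.02292511102546973
0.15 [-0.86514168 -1.48789636]
0.3 [-1.49636962 -3.09151762]
0.44999999999999996 [-1.8808674  -4.77146148]
0.6 [-2.01 -6.49]
0.75 [-1.8808674  -8.20853852]
0.9 [-1.49636962 -9.88848238]
1.0499999999999998 [ -0.86514168 -11.49210364]
1.2 [-1.35957146e-03 -1.29833884e+01]
```

```bash
python3 -m jog '[[-0.9,-1.5,0,0,0,0],[-1.5,-3.1,0,0,0,0],[-1.9,-4.8,0,0,0,0],[-2.0,-6.5,0,0,0,0],[-1.9,-8.2,0,0,0,0],[-1.5,-9.9,0,0,0,0],[-0.9,-11.5,0,0,0,0],[-0.1,-12.8,0,0,0,0]]'
python3 -c "
from h import *
go(-.0949,.0649,.1366)"
```

```text
time_s: 6.75
ee_pos: [0.4622, -0.0398, 0.3356]
eef_rot: [3.14, -0.003, -0.058]
force: [5.7, -9.3, 1.0]
grip_width: 0.0212
grip_force: 12.0
delta [ 0.03 -0.04 -0.  ] [ 0.002 -0.003  0.   ] | now press -0.0952 0.0645 tip 0.1366 F [ 5.7 -9.3  1. ] t 6.75 0.021215807376770437
```

```bash
python3 -m jog '[[-0.8,1.4,0,0,0,0],[-1.4,3.0,0,0,0,0],[-1.8,4.7,0,0,0,0],[-1.9,6.4,0,0,0,0],[-1.8,8.1,0,0,0,0],[-1.4,9.8,0,0,0,0],[-0.8,11.4,0,0,0,0],[0.1,12.8,0,0,0,0]]'
python3 -m jog '[[-0.9,-1.5,0,0,0,0],[-1.5,-3.1,0,0,0,0],[-1.9,-4.8,0,0,0,0],[-2.0,-6.5,0,0,0,0],[-1.9,-8.2,0,0,0,0],[-1.5,-9.9,0,0,0,0],[-0.9,-11.5,0,0,0,0],[-0.1,-12.8,0,0,0,0]]'
python3 -c "
from h import *
go(-.0949,.0649,.1366)"
```

```text
time_s: 7.55
ee_pos: [0.4554, -0.1688, 0.3355]
eef_rot: [3.141, 0.0, -0.058]
force: [-4.9, -0.7, 10.4]
grip_width: 0.0216
grip_force: 12.0
time_s: 8.35
ee_pos: [0.4623, -0.0399, 0.3355]
eef_rot: [3.14, -0.003, -0.058]
force: [3.6, -8.2, 3.6]
grip_width: 0.021
grip_force: 12.0
delta [ 0.02 -0.05 -0.01] [ 0.002 -0.003  0.   ] | now press -0.0951 0.0644 tip 0.1365 F [ 3.6 -8.2  3.6] t 8.35 0.02100862216286524
```

```bash
python3 -m jog '[[-0.8,1.4,0,0,0,0],[-1.4,3.0,0,0,0,0],[-1.8,4.7,0,0,0,0],[-1.9,6.4,0,0,0,0],[-1.8,8.1,0,0,0,0],[-1.4,9.8,0,0,0,0],[-0.8,11.4,0,0,0,0],[0.1,12.8,0,0,0,0]]'
python3 -m jog '[[-0.9,-1.5,0,0,0,0],[-1.5,-3.1,0,0,0,0]]'
python3 -m jog '[[-0.4,-1.7,0,0,0,0]]'
```

```text
time_s: 9.15
ee_pos: [0.4554, -0.1689, 0.3355]
eef_rot: [3.141, 0.0, -0.058]
force: [-4.2, -1.0, 10.2]
grip_width: 0.0215
grip_force: 12.0
time_s: 9.35
ee_pos: [0.4421, -0.1368, 0.3355]
eef_rot: [3.14, -0.001, -0.059]
force: [2.4, -3.4, 6.5]
grip_width: 0.0217
grip_force: 12.0
time_s: 9.45
ee_pos: [0.4391, -0.119, 0.3356]
eef_rot: [3.14, -0.002, -0.059]
force: [6.5, -3.6, 3.2]
grip_width: 0.0216
grip_force: 12.0
```

Now at q≈0.45; continue in short steps.

```bash
python3 -m jog '[[-0.1,-0.9,0,0,0,0],[-0.1,-1.7,0,0,0,0]]'
python3 -m jog '[[0.05,-0.9,0,0,0,0],[0.1,-1.7,0,0,0,0]]'
```

```text
time_s: 9.65
ee_pos: [0.4394, -0.1019, 0.3355]
eef_rot: [3.141, -0.001, -0.058]
force: [-1.2, -3.4, 8.3]
grip_width: 0.0216
grip_force: 12.0
time_s: 9.85
ee_pos: [0.4416, -0.0852, 0.3355]
eef_rot: [3.141, -0.002, -0.058]
force: [4.7, -4.6, 6.7]
grip_width: 0.0214
grip_force: 12.0
```

```bash
python3 -m jog '[[0.15,-0.8,0,0,0,0],[0.4,-1.7,0,0,0,0]]'
python3 -c "
from h import *
go(-.0949,.0649,.1366)"
```

```text
time_s: 10.05
ee_pos: [0.4466, -0.0687, 0.3355]
eef_rot: [3.14, -0.002, -0.058]
force: [4.9, -3.3, 7.6]
grip_width: 0.0214
grip_force: 12.0
delta [ 1.42 -3.02 -0.01] [ 0.002 -0.002 -0.   ] | now press -0.1091 0.0347 tip 0.1365 F [ 4.9 -3.3  7.6] t 10.05 0.02136373727131056
```

```bash
python3 -m jog '[[0.3,-0.8,0,0,0,0],[0.6,-1.6,0,0,0,0]]'
python3 -m jog '[[0.4,-0.7,0,0,0,0],[0.8,-1.4,0,0,0,0]]'
python3 -c "
from h import *
go(-.0949,.0649,.1366)"
```

```text
time_s: 10.25
ee_pos: [0.4538, -0.0529, 0.3356]
eef_rot: [3.141, -0.003, -0.058]
force: [7.8, -7.2, 3.6]
grip_width: 0.0215
grip_force: 12.0
time_s: 10.45
ee_pos: [0.4625, -0.0399, 0.3355]
eef_rot: [3.139, -0.002, -0.058]
force: [1.8, -16.9, 6.8]
grip_width: 0.0216
grip_force: 12.0
delta [ 0.   -0.05 -0.01] [ 0.003 -0.002  0.   ] | now press -0.0949 0.0644 tip 0.1365 F [  1.8 -16.9   6.8] t 10.45 0.021629826910786323
```

```bash
python3 -m jog '[[-0.8,1.4,0,0,0,0],[-1.4,3.0,0,0,0,0],[-1.8,4.7,0,0,0,0],[-1.9,6.4,0,0,0,0],[-1.8,8.1,0,0,0,0],[-1.4,9.8,0,0,0,0],[-0.8,11.4,0,0,0,0],[0.1,12.8,0,0,0,0]]'
python3 -m jog '[[-0.6,-0.8,0,0,0,0],[-0.9,-1.5,0,0,0,0]]'
python3 -m jog '[[-0.3,-0.8,0,0,0,0],[-0.5,-1.4,0,0,0,0]]'
python3 -c "
from h import *
go(-.0949,.0649,.1366)"
```

```text
time_s: 11.25
ee_pos: [0.4555, -0.1682, 0.3355]
eef_rot: [3.141, 0.001, -0.058]
force: [-7.8, -1.4, 14.7]
grip_width: 0.0214
grip_force: 12.0
time_s: 11.45
ee_pos: [0.4474, -0.1524, 0.3355]
eef_rot: [3.14, -0.001, -0.059]
force: [-3.9, -8.1, 11.6]
grip_width: 0.0215
grip_force: 12.0
time_s: 11.65
ee_pos: [0.4431, -0.1382, 0.3355]
eef_rot: [3.138, -0.001, -0.058]
force: [-6.7, -9.1, 9.0]
grip_width: 0.0214
grip_force: 12.0
delta [ 1.36 -9.98 -0.04] [ 0.004 -0.001 -0.   ] | now press -0.1085 -0.0349 tip 0.1365 F [-6.7 -9.1  9. ] t 11.65 0.0213802973370368
```

```bash
python3 -m jog '[[-0.2,-0.5,0,0,0,0],[-0.3,-0.9,0,0,0,0]]'
python3 -c "
from h import *
go(-.0949,.0649,.1366)"
```

```text
time_s: 11.85
ee_pos: [0.4408, -0.1283, 0.3355]
eef_rot: [3.141, -0.0, -0.058]
force: [-2.3, -1.9, 11.9]
grip_width: 0.0216
grip_force: 12.0
delta [ 1.66 -9.   -0.02] [ 0.001 -0.    -0.   ] | now press -0.1115 -0.0251 tip 0.1365 F [-2.3 -1.9 11.9] t 11.85 0.021573290121705602
```

```bash
python3 -m jog '[[-0.2,-0.8,0,0,0,0],[-0.3,-1.6,0,0,0,0]]'
python3 -m jog '[[0,-0.8,0,0,0,0],[0,-1.6,0,0,0,0]]'
python3 -c "
from h import *
go(-.0949,.0649,.1366)"
```

```text
time_s: 12.05
ee_pos: [0.439, -0.1124, 0.3355]
eef_rot: [3.14, -0.002, -0.058]
force: [3.2, -9.8, 6.3]
grip_width: 0.0216
grip_force: 12.0
time_s: 12.25
ee_pos: [0.4399, -0.0964, 0.3355]
eef_rot: [3.14, -0.001, -0.058]
force: [2.0, -1.8, 8.6]
grip_width: 0.0217
grip_force: 12.0
delta [ 1.93 -5.82 -0.01] [ 0.001 -0.001 -0.   ] | now press -0.1142 0.0067 tip 0.1365 F [ 2.  -1.8  8.6] t 12.25 0.021716979642521544
```

```bash
python3 -m jog '[[0.2,-0.8,0,0,0,0],[0.3,-1.6,0,0,0,0]]'
python3 -c "
from h import *
go(-.0949,.0649,.1366)
b=ctrl.camera('wrist')['img'];cv2.imwrite('pics/w4.png',b)"
```

```text
time_s: 12.45
ee_pos: [0.4436, -0.0803, 0.3354]
eef_rot: [3.141, 0.001, -0.058]
force: [-3.4, -5.5, 10.5]
grip_width: 0.0217
grip_force: 12.0
delta [ 1.65 -4.19 -0.02] [0.001 0.001 0.   ] | now press -0.1114 0.023 tip 0.1364 F [-3.4 -5.5 10.5] t 12.45 0.021689149287550776
```

View pics/w4.png

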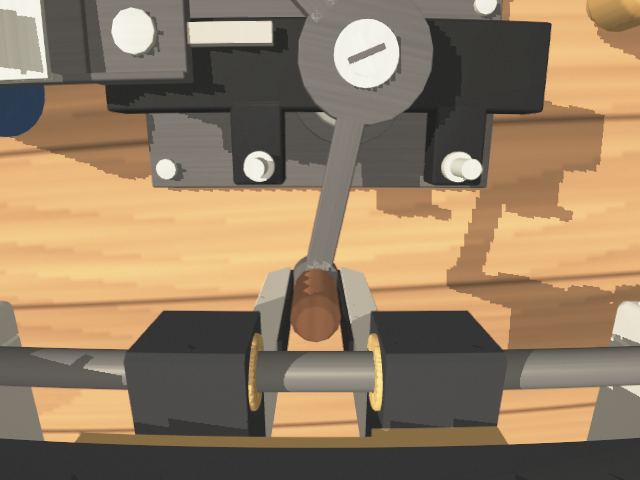

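The lever really follows, and the cap slot has turned about 134° (2.3 rad). It isn't blocked yet, so keep driving.

```bash
python3 -m jog '[[0.2,-0.8,0,0,0,0],[0.5,-1.6,0,0,0,0]]'
python3 -m jog '[[0.3,-0.7,0,0,0,0],[0.6,-1.3,0,0,0,0]]'
python3 -m jog '[[0.25,-0.4,0,0,0,0],[0.5,-0.9,0,0,0,0]]'
python3 -c "
from h import *
go(-.0949,.0649,.1366)"
```

```text
time_s: 12.7
ee_pos: [0.4493, -0.0651, 0.3354]
eef_rot: [3.14, 0.001, -0.058]
force: [-5.1, 2.2, 12.6]
grip_width: 0.0216
grip_force: 12.0
time_s: 12.9
ee_pos: [0.4562, -0.0518, 0.3353]
eef_rot: [-3.141, 0.001, -0.058]
force: [-5.7, -0.9, 13.9]
grip_width: 0.0216
grip_force: 12.0
time_s: 13.1
ee_pos: [0.4616, -0.0434, 0.3354]
eef_rot: [3.141, 0.001, -0.058]
force: [-7.5, -6.5, 13.9]
grip_width: 0.0212
grip_force: 12.0
delta [ 0.06 -0.41 -0.02] [0.001 0.001 0.   ] | now press -0.0955 0.0608 tip 0.1364 F [-7.5 -6.5 13.9] t 13.1 0.02117951491852973
```

```bash
cat > slot.py <<'E'
from h import *
def slot():
    c=ctrl.camera("wrist");g=cv2.cvtColor(c["img"],cv2.COLOR_BGR2GRAY)
    u,v=proj(c,np.r_[O,.131]);u,v=int(u),int(v);r=45
    p=g[max(v-r,0):v+r,max(u-r,0):u+r]
    n,l,s,ce=cv2.connectedComponentsWithStats((p>150).astype(np.uint8))
    i=1+np.argmax(s[1:,4]);m=(l==i).astype(np.uint8)
    cs,_=cv2.findContours(m,0,2);h=cv2.convexHull(max(cs,key=len));f=np.zeros_like(m);cv2.fillPoly(f,[h],1)
    f=cv2.erode(f,np.ones((5,5)));ys,xs=np.nonzero(f&(p<150))
    w,V=np.linalg.eigh(np.cov(np.c_[xs,ys].T));print("slot deg",np.degrees(np.arctan2(V[1,1],V[0,1]))%180,"n",len(xs),w,"area",s[i,4])
E
python3 -c "
from slot import *
slot()"
python3 -m jog '[[-0.8,1.3,0,0,0,0],[-1.4,2.7,0,0,0,0],[-1.8,4.4,0,0,0,0],[-1.9,6.1,0,0,0,0],[-1.8,7.8,0,0,0,0],[-1.4,9.5,0,0,0,0],[-0.8,11.1,0,0,0,0],[0.1,12.5,0,0,0,0]]'
python3 -m jog '[[-0.6,-0.8,0,0,0,0],[-0.9,-1.5,0,0,0,0]]'
python3 -m jog '[[-0.3,-0.8,0,0,0,0],[-0.6,-1.6,0,0,0,0]]'
python3 -c "
from slot import *
go(-.0949,.0649,.1366)
slot()"
```

```text
slot deg 157.96445875354547 n 206 [  2.40548195 120.91021779] area 3216
time_s: 13.95
ee_pos: [0.4557, -0.169, 0.3354]
eef_rot: [-3.142, -0.0, -0.058]
force: [-1.4, 1.4, 11.7]
grip_width: 0.0214
grip_force: 12.0
time_s: 14.15
ee_pos: [0.4477, -0.1532, 0.3354]
eef_rot: [3.141, -0.002, -0.059]
force: [2.7, -5.8, 7.1]
grip_width: 0.0209
grip_force: 12.0
time_s: 14.35
ee_pos: [0.4426, -0.1371, 0.3355]
eef_rot: [3.138, -0.002, -0.058]
force: [1.1, 0.9, 3.8]
grip_width: 0.0214
grip_force: 12.0
delta [ 1.42 -9.86 -0.04] [ 0.003 -0.002 -0.   ] | now press -0.1092 -0.0337 tip 0.1365 F [1.1 0.9 3.8] t 14.35 0.02135178651453442
slot deg 155.62217971482744 n 254 [  3.67162483 123.23734159] area 3287
```

```bash
cat >> slot.py <<'E'
    off=np.array([max(u-r,0),max(v-r,0)]);m0=np.array([xs.mean(),ys.mean()])+off;d=V[:,1]*12
    a=onz(c,*(m0-d),.131)[:2];b=onz(c,*(m0+d),.131)[:2];e=b-a
    print("slot clockwise deg in press",(-np.degrees(np.arctan2(e@ey,e@ex)))%180)
E
python3 - <<'E'
from h import *
import pickle
T=pickle.load(open("top0.pkl","rb"));f=lambda p:((p[0]+.5)/4.7-.5+265,(p[1]+.5)/4.7-.5+245)
e=(onz(T,*f((545,213)),.131)-onz(T,*f((507,200)),.131))[:2];print("initial",(-np.degrees(np.arctan2(e@ey,e@ex)))%180)
import slot;slot.slot()
E
python3 -m jog '[[-0.3,-1.4,0,0,0,0],[-0.5,-3.0,0,0,0,0]]'
python3 -c "
from slot import *
slot()"
python3 -m jog '[[0.1,-1.4,0,0,0,0],[0.4,-3.0,0,0,0,0]]'
python3 -c "
from slot import *
go(-.0949,.0649,.1366)
slot()"
```

```text
initial 107.49244632854578
slot deg 155.55302139252328 n 255 [  3.68129069 122.72281615] area 3287
slot clockwise deg in press 67.52061082443899
time_s: 14.65
ee_pos: [0.4392, -0.1066, 0.3355]
eef_rot: [3.139, -0.002, -0.059]
force: [5.4, -15.7, 4.0]
grip_width: 0.0216
grip_force: 12.0
slot deg 156.534880866333 n 243 [  3.31147907 125.70583209] area 3381
slot clockwise deg in press 67.80864968280254
time_s: 14.9
ee_pos: [0.4448, -0.0766, 0.3354]
eef_rot: [3.14, 0.0, -0.059]
force: [-2.4, -10.8, 9.9]
grip_width: 0.0214
grip_force: 12.0
delta [ 1.56 -3.81 -0.03] [ 0.001  0.    -0.001] | now press -0.1105 0.0268 tip 0.1364 F [ -2.4 -10.8   9.9] t 14.9 0.021396829929725723
slot deg 155.3018366371425 n 240 [ 11.23521604 130.93755244] area 3353
slot clockwise deg in press 65.91143086436276
```

The slot has turned about 140° in total and no longer moves. I'll check the pad in the scene view.

```bash
python3 - <<'E'
from h import *
import pickle
T=pickle.load(open("scene0.pkl","rb"));S=ctrl.camera("scene")
k=lambda c:cv2.resize(c["img"][195:270,230:290],None,fx=6.5,fy=6.5,interpolation=cv2.INTER_CUBIC)
cv2.imwrite("pics/pad.png",np.hstack([k(T),k(S)]))
for z in (.046,.0545): print(proj(S,np.r_[O+.027*ex,z]))
E
```

```text
[259.22544038 247.2624619 ]
[258.74537923 244.9006111 ]
```

View pics/pad.png

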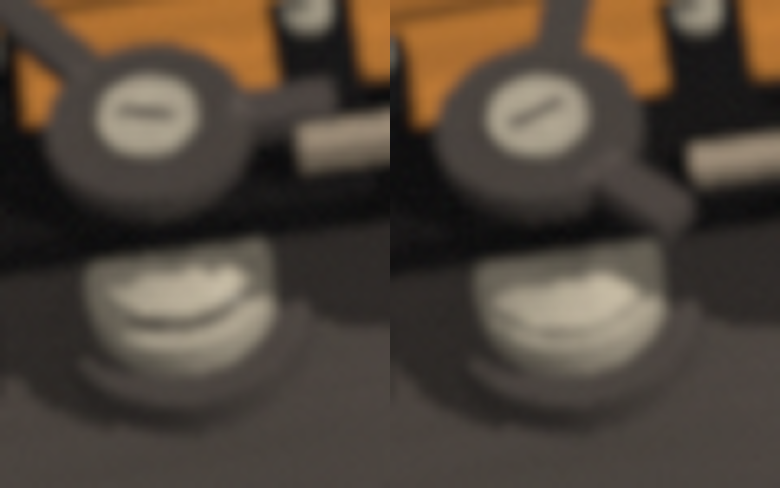

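```bash
for i in 1; do
python3 -m jog '[[0.1,-0.3,0,0,0,0],[0.15,-0.5,0,0,0,0],[0.15,-0.5,0,0,0,0]]' | grep -E "force:|pos"
python3 -m jog '[[0.1,-0.3,0,0,0,0],[0.2,-0.5,0,0,0,0],[0.2,-0.5,0,0,0,0]]'| grep -E "force:|pos"
python3 -m jog '[[0.1,-0.3,0,0,0,0],[0.2,-0.5,0,0,0,0],[0.2,-0.5,0,0,0,0]]'| grep -E "force:|pos"
python3 -m jog '[[0.1,-0.3,0,0,0,0],[0.25,-0.5,0,0,0,0],[0.25,-0.5,0,0,0,0]]'| grep -E "force:|pos"
python3 -m jog '[[0.2,-0.3,0,0,0,0],[0.3,-0.5,0,0,0,0],[0.3,-0.5,0,0,0,0]]'| grep -E "force:|pos"
python3 -m jog '[[0.2,-0.3,0,0,0,0],[0.3,-0.5,0,0,0,0],[0.3,-0.5,0,0,0,0]]'| grep -E "force:|pos"
done
python3 -c "
from slot import *
go(-.0949,.0649,.1366)
slot()"
```

```text
ee_pos: [0.4465, -0.0719, 0.3354]
force: [-5.5, -4.8, 12.6]
grip_force: 12.0
ee_pos: [0.4488, -0.0664, 0.3354]
force: [-6.6, 3.6, 13.8]
grip_force: 12.0
ee_pos: [0.4511, -0.0615, 0.3353]
force: [-5.5, 4.1, 13.9]
grip_force: 12.0
ee_pos: [0.4538, -0.0566, 0.3353]
force: [-7.3, 5.2, 15.8]
grip_force: 12.0
ee_pos: [0.4569, -0.0517, 0.3352]
force: [-9.6, 5.5, 15.7]
grip_force: 12.0
ee_pos: [0.4602, -0.047, 0.3351]
force: [-10.3, 3.5, 15.6]
grip_force: 12.0
delta [ 0.19 -0.78 -0.05] [-0.001  0.003  0.   ] | now press -0.0968 0.0571 tip 0.1361 F [-10.3   3.5  15.6] t 16.8 0.021595745027838627
slot deg 158.02673810219338 n 210 [  2.41491376 125.86843097] area 3254
slot clockwise deg in press 67.92156554253728
```

```bash
python3 -m jog '[[-0.8,1.4,0,0,0,0],[-1.3,3.0,0,0,0,0],[-1.7,4.7,0,0,0,0],[-1.8,6.4,0,0,0,0],[-1.6,8.1,0,0,0,0],[-1.2,9.6,0,0,0,0],[-0.5,11.0,0,0,0,0],[0.1,12.0,0,0,0,0]]' | grep -E "force:|pos"
python3 -m jog '[[-0.5,-0.7,0,0,0,0],[-0.5,-0.7,0,0,0,0]]'| grep -E "force:|pos"
python3 -m jog '[[-0.4,-0.7,0,0,0,0],[-0.4,-0.7,0,0,0,0]]'| grep -E "force:|pos"
python3 -m jog '[[-0.3,-0.7,0,0,0,0],[-0.3,-0.7,0,0,0,0]]'| grep -E "force:|pos"
python3 -m jog '[[-0.3,-0.7,0,0,0,0],[-0.3,-0.7,0,0,0,0]]'| grep -E "force:|pos"
python3 -m jog '[[-0.2,-0.7,0,0,0,0],[-0.2,-0.7,0,0,0,0]]'| grep -E "force:|pos"
python3 -m jog '[[-0.2,-0.7,0,0,0,0],[-0.2,-0.7,0,0,0,0]]'| grep -E "force:|pos"
python3 -m jog '[[-0.1,-0.7,0,0,0,0],[-0.1,-0.7,0,0,0,0]]'| grep -E "force:|pos"
python3 -m jog '[[0,-0.7,0,0,0,0],[0,-0.7,0,0,0,0]]'| grep -E "force:|pos"
python3 -m jog '[[0,-0.7,0,0,0,0],[0,-0.7,0,0,0,0]]'| grep -E "force:|pos"
python3 -c "
from slot import *
go(-.0949,.0649,.1366)
slot()"
```

```text
ee_pos: [0.455, -0.168, 0.3352]
force: [0.8, 2.1, 8.9]
grip_force: 12.0
ee_pos: [0.4503, -0.1598, 0.3353]
force: [4.9, 3.4, 4.5]
grip_force: 12.0
ee_pos: [0.4469, -0.1524, 0.3353]
force: [8.7, 0.8, 1.6]
grip_force: 12.0
ee_pos: [0.4444, -0.1455, 0.3353]
force: [9.9, -3.5, -0.3]
grip_force: 12.0
ee_pos: [0.4418, -0.1381, 0.3353]
force: [9.3, 2.8, 1.5]
grip_force: 12.0
ee_pos: [0.4403, -0.1308, 0.3353]
force: [9.5, 2.6, 2.8]
grip_force: 12.0
ee_pos: [0.4389, -0.1237, 0.3353]
force: [13.7, 2.7, -1.1]
grip_force: 12.0
ee_pos: [0.4383, -0.1169, 0.3353]
force: [12.7, 0.3, -1.1]
grip_force: 12.0
ee_pos: [0.4385, -0.1101, 0.3353]
force: [8.4, -3.5, 0.9]
grip_force: 12.0
ee_pos: [0.4389, -0.1029, 0.3353]
force: [8.0, 0.6, 2.4]
grip_force: 12.0
delta [ 1.99 -6.48 -0.03] [ 0.    -0.003  0.   ] | now press -0.1148 0.0001 tip 0.1363 F [8.  0.6 2.4] t 19.45 0.02153076574212351
slot deg 155.90630668003925 n 249 [  3.44227588 128.31342434] area 3374
slot clockwise deg in press 67.0841869602273
```

```bash
python3 -m jog '[[0.05,-0.7,0,0,0,0],[0.1,-1.4,0,0,0,0],[0.15,-1.8,0,0,0,0]]'| grep -E "force:|pos"
python3 -m jog '[[0.05,-0.3,0,0,0,0]]'| grep -E " force:|pos|^force:"
python3 -m jog '[[0.05,-0.3,0,0,0,0]]'| grep -E "pos|^force:"
python3 -m jog '[[0.05,-0.3,0,0,0,0]]'| grep -E "pos|^force:"
python3 -m jog '[[0.1,-0.3,0,0,0,0]]'| grep -E "pos|^force:"
python3 -m jog '[[0.1,-0.3,0,0,0,0]]'| grep -E "pos|^force:"
python3 -m jog '[[0.1,-0.3,0,0,0,0]]'| grep -E "pos|^force:"
python3 -c "
from slot import *
go(-.0949,.0649,.1366)
slot()"
```

```text
ee_pos: [0.4414, -0.0852, 0.3353]
force: [7.0, -5.0, 2.3]
grip_force: 12.0
ee_pos: [0.4421, -0.0824, 0.3353]
force: [5.9, -5.9, 3.2]
ee_pos: [0.4427, -0.0797, 0.3353]
force: [6.8, -7.7, 2.4]
ee_pos: [0.4434, -0.0769, 0.3353]
force: [7.1, -9.9, 1.4]
ee_pos: [0.4445, -0.074, 0.3353]
force: [4.3, -11.3, 3.6]
ee_pos: [0.4456, -0.0712, 0.3353]
force: [3.7, -13.6, 4.8]
ee_pos: [0.4467, -0.0682, 0.3353]
force: [5.6, -3.4, 4.5]
delta [ 1.41 -2.97 -0.04] [ 0.002 -0.002 -0.   ] | now press -0.109 0.0352 tip 0.1363 F [ 5.6 -3.4  4.5] t 20.4 0.021376195455825194
slot deg 157.20579485643742 n 228 [  2.8703818  126.09111059] area 3348
slot clockwise deg in press 67.56064651891232
```

The load builds to about 13.6 N (1.5 N m, five times the friction), then the pawl skips while the screw stays put, so the spindle is at its hard stop. Release and retreat.

```bash
python3 -m jog '[[0,0,0,0,0,0],[0,0,0,0,0,0],[0,0,0,0,0,0],[0,0,0,0,0,0],[0,0,0,0,0,0]]' 55
python3 -m jog '[[0,0,-2,0,0,0],[0,0,-5,0,0,0],[-3,0,-9,0,0,0],[-8,0,-12,0,0,0],[-8,0,-12,0,0,0],[-8,0,-12,0,0,0],[-8,0,-12,0,0,0]]'
python3 - <<'E'
from h import *
go(0,0,.2)
c=ctrl.camera("top")["img"][150:350,200:520];cv2.imwrite("pics/end.png",cv2.resize(c,None,fx=2.5,fy=2.5))
E
```

```text
time_s: 20.95
ee_pos: [0.4462, -0.0678, 0.3346]
eef_rot: [-3.141, 0.0, -0.058]
force: [-0.0, 0.7, 0.7]
grip_width: 0.0511
grip_force: 0.0
time_s: 21.65
ee_pos: [0.367, -0.0632, 0.454]
eef_rot: [-3.141, 0.001, -0.058]
force: [1.1, 0.2, 0.1]
grip_width: 0.0517
grip_force: 0.0
delta [18.9   3.55  5.49] [-0.     0.001 -0.   ] | now press -0.1889 0.0356 tip 0.255 F [1.1 0.2 0.1] t 21.65 0.05170827702979184
```

View pics/end.png

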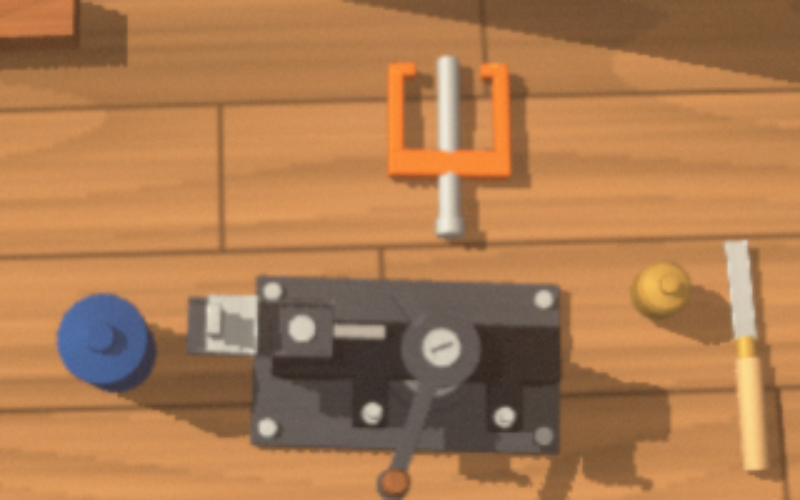

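The catch is open, the button is exposed and in, the lever is free at (393,482), and the bystanders are in place.

```bash
python3 -c "
from station import ctrl
print(ctrl.hand_in())"
```

```text
the job is handed in; nothing more can be done
None
```

I opened the catch, pressed the release button in, and worked the lever until the pawl skipped at about 14 N with the spindle no longer turning. I then let go with the bystanders in place and handed the job in at about 22 s; no verdict came back.

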